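Release the counter display board and slide it home

ROBOT

A 7-joint arm with a two-finger parallel gripper is mounted at the origin on the work surface. World frame = base frame: x ahead of the robot, y to its left, z up, the work surface at z = 0. Lengths are in m, angles in rad, forces in N, time in s.
With the tool pointing down it reaches from about 0.4 to 0.875 m from the base axis. Payload 19.3 kg.
Tool frame: the origin (TCP) lies at the very end of the fingers, on their centre line; the grasp point (between the pads) lies 19 mm behind it; z points along the fingers, y is the line along which they close (so a half turn about z gives the same grasp; the last joint's range is limited). The gripper opens to 85 mm and grips with 20 to 120 N. Pads are 22 mm wide; open, the fingers measure 114 mm over their backs; the gripper's body (76 mm by 85 mm) begins 54 mm behind the grasp point. The pads swing forward as they close: fully open they stand 13 mm farther back than shut.
Start: joints at [1.12, 0.521, -0.036, 1.599, 0.021, 1.021, -0.113], TCP at [0.232, -0.58, 0.231] pointing down, gripper open.
Joint ranges: [-2.91, 2.91], [-0.3, 2.13], [-1.5, 1.42], [0.17, 2.43], [-1.26, 4.41], [0.16, 1.93], [-2.52, 2.52]. Speed limits (rad/s): [1.89, 1.89, 2.39, 2.39, 3.01, 3.01, 3.01].

INTERFACE

Orientations are given as [roll, pitch, yaw] about the fixed x, y, z axes, in that order (R = Rz(yaw) Ry(pitch) Rx(roll)).
In Python, from workcell import bot gives the robot as it stands. The module is installed in compiled form; this text tells all that it offers.
- The arm moves only by the tool apply_moves, never from a script. Its arguments are lists of equal length, an entry for each row: "claw": the finger opening in m, from 0 to 0.0854; "xyz": the shift along the tool's x, y, z in m, a list of three; "twist": the turn, a rotation vector about the tool's x, y, z in rad, a list of three. A call has 1 to 20 rows; each row shifts and turns the commanded pose from where the row before left it, along the tool's axes as they then stand; what a row does not reach is not made up. A row lasts 1/10 s, in which the tool goes at most 50 mm and 8.59 degrees, less where a joint would pass 70% of its speed; a pose out of reach is approached as far as the arm can. A call with a gripper value outside its range is refused whole. The fingers move at their own pace and stop on an object; "force" is the grip in N (left out, the last holds). Time passes only in rows, so rows that do not move let the fingers close. It gives the time, the measured TCP pose, the force, the opening and the grip force at its end, in the units of the state.
- bot.observe(): the state, without advancing time (a new reading comes with each control period).
- bot.grab_frame(name): name is "scene" or "top" or "wrist"; returns a dict with "img" (384x512x3 uint8, red, green, blue), "vfov" (degrees; the focal length in pixels is half the picture's height over the tangent of half this angle, whatever the lens; pixels are square), "cx", "cy" (the principal point, pixels), "view" (4x4, takes a point from world to camera coordinates). Camera axes: x right, y up, looking along -z (the intrinsics and any distortion apply to the point x, -y, -z); pixel columns grow to the right and rows downward; lengths in m; the calibration is good to about 2 mm. A picture is of the moment at which its call begins. There is no depth.
- bot.job_done(): hands the job in; it is judged then, once.
Trained networks look in the newest picture that a camera, given by its name, has taken for a name from the list of things; names that differ only in an ending like _2 or _b are one class to them, and where a whole thing is asked for, a point or a joint stands for the part that bears it (a point fixed in the world has none). Each returns a list of dicts, best first, with "score" (0 to 1); they miss things now and then, are a little off and sometimes report something else, mostly with a low value. They report only what shows in the picture. A call takes as long as a camera call. They do not tell look-alikes from the thing itself.
- bot.find_in(camera, query): "position" ([x, y, z] in m, in world coordinates, good to about 4 mm: the middle of the surface that is visible of it).
The state is a dict: "clock": time; "qpos": joint angles; "qd": joint speeds; "joint_efforts": joint torques, N m; "position": TCP position; "tool_rot": TCP orientation; "force": force on the tool from outside, world axes, zero at the start; "moment": the same for the moment, N m; "grip_width": finger opening in m; "finger_force": force on a finger pad.
Only numpy, scipy, OpenCV 4.12 (cv2) and the standard library are available. Lean on these libraries where they do the work, as an engineer would, in place of code of your own. Each camera call takes 0.05 s, during which the arm holds its last target. There are 200 camera calls.

TASK

The sliding display board on the shop counter is locked in its drawn-back position by a red spring catch that stands up through its front finger hole. With a fingertip press the catch down through that hole and, while holding it down, push the board along its frame, away from the robot, fully home against the black end stop, so that the catch springs up again in the board's rear hole; then move clear. Do not grip or lift anything: the two tins stay standing untouched on the board, and everything else on the counter is left alone.

Things in the scene. Friction and masses are not known exactly. Their poses are not given: they have to be found in the camera images.
- frame: Fixed pale-green slide frame, 445 x 190 mm. Origin: on the counter under the catch's centre; x = the way to push the board (away from the robot, yaw within 0.45), z up. Spans x -150 to 295, y +-95 mm. Rails (|y| over 35 mm, tops 40 mm up) carry the board, lips (|y| over 70 mm, 55 mm up) hold it down. Between the rails it is open down to 30 mm: a fingertip may pass below the rail tops.
- catch_top (a point): Centre of the top of the red spring catch, a block 44 mm (frame x) by 22 mm (y). When up, its top is 52 mm above the counter, 4 mm proud of the board. It moves straight down. It blocks the board until its top is below the board's underside (12 mm down; 14 to 17 is safe). Once a hole's edge has slid over it the board keeps it down, till it springs up in the next hole.
- catch (a joint): How far the catch is pressed, m: 0 = up, 0.018 = fully down. Spring: about 2 N at the start, 6 N fully down.
- board: Brown wooden sliding board, 320 x 160 x 8 mm, 0.35 kg, loose in its guides (1.5 mm play); top 48 mm, underside 40 mm above the counter. Origin: on its underside, at the front hole's centre; x along the push. It spans x -140 to 180 mm. It travels 100 mm from lock to lock: origin from frame x = 0 (within 1 mm) to 100 mm. There its far edge meets the black end stop. Sliding takes about 5 to 15 N.
- hole_front (a point): Centre, at the board's top face, of its front finger hole (through, 50 mm along x by 44 mm along y), in which the catch stands at the start. A fingertip in it that holds the catch down pushes the board by the hole's far (+x) edge.
- hole_rear (a point): Centre, at the board's top face, of the rear hole, also 50 x 44 mm, 100 mm behind (-x of) the front one; empty at the start. With the board home it lies over the catch, which springs up in it (3 mm play either way).
- tin_a_mid (a point): Centre (half-way up) of the blue tin, 56 mm across, 55 mm high, 0.12 kg, standing loose on the front part of the board, about 135 mm ahead of the front hole's centre. Rides along with the board; not to be touched.
- tin_b_mid (a point): Centre (half-way up) of the orange tin, the same size, standing beside the blue one. Rides along; not to be touched.
- soda_mid (a point): Centre of a green glass bottle, 60 mm across, 190 mm high, standing on the counter to the left of the frame's far end. Bystander.
- jar_mid (a point): Centre of a clear jar with a yellow lid, 84 mm across, 110 mm high, on the counter to the right of the frame's far end. Bystander.
- carton_mid (a point): Centre of a green soap carton, 90 x 55 x 32 mm, on the counter left of the frame. Bystander.
- weight_mid (a point): Centre of a brass scale weight, 44 mm across, 48 mm high, on the counter right of the frame. Bystander.
- matches_mid (a point): Centre of a blue matchbox, 55 x 36 x 16 mm, on the counter left of the frame. Bystander.
There are look-alikes about, which are no part of the job. What is shaped like the part that bears tin_a_mid but green or purple is not meant.

How it is judged:
On the way, in this order (a step that is already met when the one before it is completed fails the run):
1. a fingertip presses the catch down below the board's underside while the board is still in its drawn-back place (value of joint catch above 0.0115 m and contact force between the fingers and catch above 0.5 N and x of hole_front in the frame of frame below 0.005 m), for 0.1 s.
2. the board starts to slide past while the fingertip still holds the catch down (value of joint catch above 0.0115 m and contact force between the fingers and catch above 0.3 N and x of hole_front in the frame of frame above 0.0055 m).
At the end, for the whole second after the job is handed in: The board is home: its front hole's centre lies 100 mm (within 4 mm) ahead of the catch along the frame; the catch is up in the rear hole (pressed less than 3 mm); both tins stand upright on the front part of the board (x of hole_front in the frame of frame between 0.096 and 0.104 m and value of joint catch below 0.003 m and velocity of joint catch below 0.02 m/s and x of tin_a_mid in the frame of hole_front between 0.06 and 0.19 m and z of tin_a_mid in the frame of hole_front between 0.022 and 0.034 m and angle between each of tin_a_mid, tin_b_mid's own z axis and vertical below 0.15 rad and x of tin_b_mid in the frame of hole_front between 0.06 and 0.19 m and z of tin_b_mid in the frame of hole_front between 0.022 and 0.034 m); the robot touches nothing.
It fails at once if a tin is touched with more than 2 N, tipped or lifted (angle between any of tin_a_mid, tin_b_mid's own z axis and vertical above 0.35 rad or contact force between the fingers and tin_a above 2 N or z of any of tin_a_mid, tin_b_mid in the frame of frame above 0.095 m or contact force between the fingers and tin_b above 2 N).
It fails at once if a bystander is moved more than 15 mm (distance of any of soda_mid, jar_mid, carton_mid, weight_mid, matches_mid from where it was at the start of the episode above 0.015 m).
It fails at once if the board is lifted out of its frame (z of hole_front in the frame of frame above 0.056 m).
It also fails if it takes over 40 s, if anything falls off the work surface, if the arm or the gripper's body presses on something with over 40 N, if the wrist force passes 120 N, or if a joint passes its speed limit or range.

## Working session

There is one attempt and no reset: what is moved stays moved. The work goes in short steps, Python scripts to look and compute and a tool call to move; the robot and the scene stay as the last step left them, time stands still between calls to the robot, and variables do not carry over. Pictures are saved under pics/ and viewed, at most 10 in all, crops included, and the job is handed in when it is done.

Besides the shell and the picture viewer there is one more tool, called after "Request:" as name(argument=value, ...), one argument or row to a line, values as JSON. apply_moves: Moves the arm, as the interface text tells. Its arguments: {"type":"object","properties":{"claw":{"type":"array"},"xyz":{"type":"array"},"twist":{"type":"array"},"force":{"type":"number"}},"required":["claw","xyz","twist"]}

```bash
mkdir -p pics; cat > h.py <<'E'
import numpy as np, cv2
from workcell import bot
def save(c,n):
    f=bot.grab_frame(c); cv2.imwrite('pics/'+n,f['img'][:,:,::-1]); return f
def pix2(f,u,v,z):
    F=192/np.tan(np.radians(f['vfov'])/2); V=np.array(f['view']); R=V[:3,:3]; o=-R.T@V[:3,3]
    d=R.T@np.array([(u-f['cx'])/F,-(v-f['cy'])/F,-1]); return o+d*(z-o[2])/d[2]
E
python3 - <<'E'
from h import *
a=save('top','t0.png'); b=save('scene','s0.png')
cv2.imwrite('pics/ts0.png',np.vstack([a['img']])[:,:,::-1])
s=bot.observe(); print(s['clock'],s['position'],s['tool_rot'],[k for k in a])
for q in ['catch_top','hole_front','hole_rear','board','frame','tin_a_mid','tin_b_mid']:
    for c in ['top','scene']:
        print(q,c,[(np.round(d['position'],3).tolist(),round(d['score'],2)) for d in bot.find_in(c,q)][:3])
E
```

```text
0.1 [ 0.23215078 -0.57999221  0.23081211] [-3.14065404e+00  6.68999341e-05  3.80779618e-01] ['img', 'vfov', 'cx', 'cy', 'view']
catch_top top [([0.486, 0.04, 0.052], 0.68), ([0.619, 0.014, 0.1], 0.23)]
catch_top scene [([0.494, 0.048, 0.049], 0.67)]
hole_front top [([0.497, 0.045, 0.048], 0.67)]
hole_front scene [([0.503, 0.042, 0.044], 0.7)]
hole_rear top [([0.495, 0.043, 0.047], 0.75)]
hole_rear scene [([0.503, 0.049, 0.047], 0.72)]
board top [([0.625, -0.137, 0.113], 0.72), ([0.495, 0.042, 0.049], 0.69), ([0.631, 0.083, 0.102], 0.22)]
board scene [([0.501, 0.046, 0.048], 0.91)]
frame top [([0.652, 0.046, 0.053], 0.82)]
frame scene [([0.689, 0.105, 0.035], 0.63), ([0.66, 0.269, 0.101], 0.47)]
tin_a_mid top [([0.813, 0.214, 0.055], 0.82), ([0.543, 0.306, 0.057], 0.81), ([0.633, 0.085, 0.106], 0.8)]
tin_a_mid scene [([0.563, 0.319, 0.048], 0.94), ([0.661, 0.263, 0.102], 0.72), ([0.825, 0.233, 0.047], 0.55)]
tin_b_mid top [([0.619, 0.011, 0.102], 0.96)]
tin_b_mid scene [([0.641, 0.026, 0.092], 0.66)]
```

View pics/t0.png

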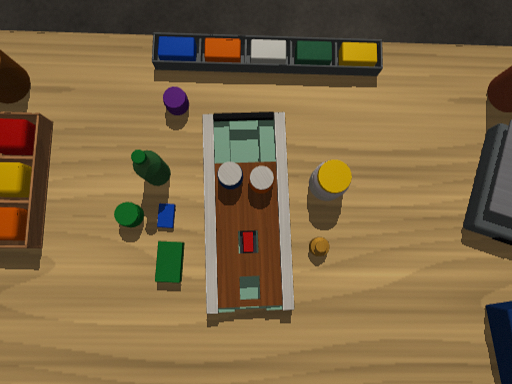

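View pics/s0.png

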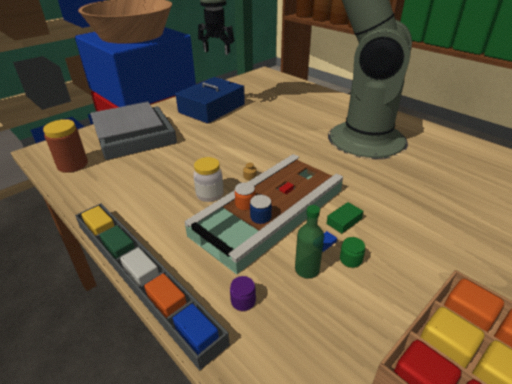

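Top view: red catch at about (248,241), rear hole at (249,288), tins at (230,175) and (262,178), black stop at (243,117). The look-alike tins (green, purple) stand off the board.

```bash
python3 - <<'E'
from h import *
f=bot.grab_frame('top'); im=f['img'].astype(int)
m=(im[:,:,0]>150)&(im[:,:,1]<60)&(im[:,:,2]<60); m[:200]=0;m[260:]=0;m[:,:220]=0;m[:,280:]=0
v,u=np.nonzero(m); c=pix2(f,u.mean(),v.mean(),.052); print(m.sum(),u.min(),u.max(),v.min(),v.max(),c)
for n,(p,z) in dict(rear=((249,289),.048),LB=((208,308),.055),LT=((204,116),.055),RB=((293,308),.055),RT=((285,114),.055)).items(): print(n,pix2(f,*p,z))
cr=f['img'][100:330,190:310]; cv2.imwrite('pics/c0.png',cv2.resize(cr,None,fx=2.6,fy=2.6,interpolation=cv2.INTER_CUBIC)[:,:,::-1])
E
```

```text
162 243 252 233 250 [0.49196281 0.03796914 0.052     ]
rear [0.38885866 0.0335665  0.048     ]
LB [0.34863047 0.12089929 0.055     ]
LT [0.77549755 0.14397418 0.055     ]
RB [ 0.35031181 -0.06232686  0.055     ]
RT [ 0.78520928 -0.04200575  0.055     ]
```

View pics/c0.png

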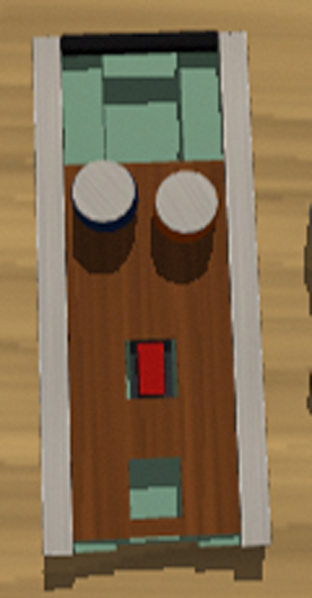

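Catch at about (0.492, 0.0375), frame yaw about 0.05. I'll align, close the fingers and go above it.

Request:
apply_moves(
  claw=[0, 0, 0, 0, 0, 0, 0, 0, 0, 0, 0, 0, 0, 0, 0, 0, 0, 0, 0, 0],
  xyz=[
    [0, 0, 0],
    [0, 0, 0],
    [0, 0, 0],
    [0.018, -0.0375, 0],
    [0.018, -0.0375, 0],
    [0.018, -0.0375, 0],
    [0.018, -0.0375, 0],
    [0.018, -0.0375, 0],
    [0.018, -0.0375, 0],
    [0.018, -0.0375, 0],
    [0.018, -0.0375, 0],
    [0.018, -0.0375, 0],
    [0.018, -0.0375, 0],
    [0.018, -0.0375, 0],
    [0.018, -0.0375, 0],
    [0.018, -0.0375, 0],
    [0.018, -0.0375, 0],
    [0.018, -0.0375, 0],
    [0.018, -0.0375, 0],
    [0, 0, 0],
  ],
  twist=[
    [0, 0, 0.11],
    [0, 0, 0.11],
    [0, 0, 0.11],
    [0, 0, 0],
    [0, 0, 0],
    [0, 0, 0],
    [0, 0, 0],
    [0, 0, 0],
    [0, 0, 0],
    [0, 0, 0],
    [0, 0, 0],
    [0, 0, 0],
    [0, 0, 0],
    [0, 0, 0],
    [0, 0, 0],
    [0, 0, 0],
    [0, 0, 0],
    [0, 0, 0],
    [0, 0, 0],
    [0, 0, 0],
  ],
)

```text
clock: 2.85
position: [0.4908, 0.0389, 0.2314]
tool_rot: [-3.139, -0.001, 0.057]
force: [-0.2, -0.7, 0.6]
grip_width: -0.0002
finger_force: 0.0
```

Descend to z ≈ 0.10 and look from close by.

Request:
apply_moves(
  claw=[0, 0, 0, 0, 0, 0],
  xyz=[
    [0, 0, 0.03],
    [0, 0, 0.03],
    [0, 0, 0.03],
    [0, 0, 0.03],
    [0, 0, 0.01],
    [0, 0, 0],
  ],
  twist=[
    [0, 0, 0],
    [0, 0, 0],
    [0, 0, 0],
    [0, 0, 0],
    [0, 0, 0],
    [0, 0, 0],
  ],
)

```text
clock: 3.45
position: [0.4889, 0.0335, 0.1006]
tool_rot: [3.141, 0.002, 0.051]
force: [-0.7, -1.0, 1.8]
grip_width: -0.0002
finger_force: 0.0
```

```bash
python3 - <<'E'
from h import *
s=bot.observe(); print(s['position'],s['tool_rot'],s['force'])
f=save('wrist','w0.png')
for q in ['catch_top','hole_front','hole_rear']:
    print(q,[(np.round(d['position'],3).tolist(),round(d['score'],2)) for d in bot.find_in('wrist',q)][:3])
im=f['img'].astype(int); m=(im[:,:,0]>110)&(im[:,:,1]<70)&(im[:,:,2]<70); v,u=np.nonzero(m)
print(m.sum(),u.min(),u.max(),v.min(),v.max(),pix2(f,u.mean(),v.mean(),.052))
for p in [(u.min(),v.min()),(u.max(),v.max())]: print(pix2(f,*p,.052))
E
```

```text
[0.48889544 0.03345568 0.10062751] [3.14141743e+00 2.07785064e-03 5.07541901e-02] [-0.7023843  -0.99726194  1.79051835]
catch_top [([0.495, 0.04, 0.056], 0.72)]
hole_front [([0.546, 0.048, 0.045], 0.9), ([0.61, 0.077, 0.058], 0.27)]
hole_rear [([0.547, 0.047, 0.046], 0.83), ([0.609, 0.079, 0.056], 0.6)]
2016 157 365 1 266 [0.49497982 0.03963244 0.052     ]
[0.61023473 0.09311281 0.052     ]
[ 0.45367938 -0.04510097  0.052     ]
```

View pics/w0.png

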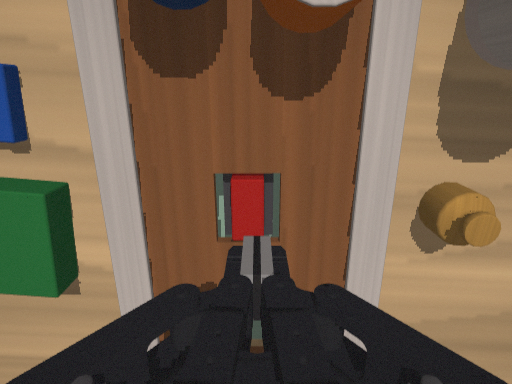

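Wrist view: catch spans u 231–265, v 175–241; hole u 215–280, v 173–242; fingertips at about (257,237), a little right of and behind the catch's centre.

```bash
python3 - <<'E'
from h import *
f=bot.grab_frame('wrist')
for p,z in [((231,175),.052),((265,175),.052),((231,241),.052),((265,241),.052),((215,173),.048),((280,173),.048),((215,242),.048),((280,242),.048)]: print(p,pix2(f,*p,z).round(4))
E
```

```text
(231, 175) [0.5162 0.0512 0.052 ]
(265, 175) [0.5173 0.0293 0.052 ]
(231, 241) [0.4689 0.0499 0.052 ]
(265, 241) [0.4702 0.0265 0.052 ]
(215, 173) [0.5159 0.062  0.048 ]
(280, 173) [0.5181 0.0194 0.048 ]
(215, 242) [0.4655 0.0615 0.048 ]
(280, 242) [0.4678 0.0156 0.048 ]
```

Request:
apply_moves(
  claw=[0, 0, 0, 0, 0, 0, 0],
  xyz=[
    [0.0095, -0.0055, 0.01],
    [0, 0, 0.015],
    [0, 0, 0.015],
    [0, 0, 0.01],
    [0, 0, 0.005],
    [0, 0, 0.005],
    [0, 0, 0],
  ],
  twist=[
    [0, 0, 0],
    [0, 0, 0],
    [0, 0, 0],
    [0, 0, 0],
    [0, 0, 0],
    [0, 0, 0],
    [0, 0, 0],
  ],
)

```text
clock: 4.4
position: [0.4989, 0.0399, 0.0412]
tool_rot: [-3.141, -0.0, 0.051]
force: [-1.5, 3.6, 4.5]
grip_width: -0.0002
finger_force: 2.1
```

Request:
apply_moves(
  claw=[0, 0, 0, 0],
  xyz=[
    [0, 0, 0.003],
    [0, 0, 0.0015],
    [0, 0, 0],
    [0, 0, 0],
  ],
  twist=[
    [0, 0, 0],
    [0, 0, 0],
    [0, 0, 0],
    [0, 0, 0],
  ],
)

```text
clock: 4.8
position: [0.499, 0.0398, 0.0371]
tool_rot: [-3.141, -0.001, 0.051]
force: [-0.8, 4.6, 5.7]
grip_width: -0.0
finger_force: 2.6
```

Request:
apply_moves(
  claw=[0, 0, 0, 0, 0, 0],
  xyz=[
    [0.004, 0, 0],
    [0.004, 0, 0],
    [0.004, 0, 0],
    [0.004, 0, 0],
    [0.004, 0, 0],
    [0, 0, 0],
  ],
  twist=[
    [0, 0, 0],
    [0, 0, 0],
    [0, 0, 0],
    [0, 0, 0],
    [0, 0, 0],
    [0, 0, 0],
  ],
)

```text
clock: 5.4
position: [0.5179, 0.04, 0.0368]
tool_rot: [3.141, 0.002, 0.05]
force: [-4.3, -0.8, 5.2]
grip_width: 0.0002
finger_force: 3.1
```

Request:
apply_moves(
  claw=[0, 0, 0, 0, 0, 0, 0, 0, 0, 0, 0, 0, 0],
  xyz=[
    [0.004, 0, 0],
    [0.006, 0, 0],
    [0.007, 0, 0],
    [0.007, 0, 0],
    [0.007, 0, 0],
    [0.007, 0, 0],
    [0.007, 0, 0],
    [0.007, 0, 0],
    [0.007, 0, 0],
    [0.006, 0, 0],
    [0.005, 0, 0],
    [0.004, 0, 0],
    [0, 0, 0],
  ],
  twist=[
    [0, 0, 0],
    [0, 0, 0],
    [0, 0, 0],
    [0, 0, 0],
    [0, 0, 0],
    [0, 0, 0],
    [0, 0, 0],
    [0, 0, 0],
    [0, 0, 0],
    [0, 0, 0],
    [0, 0, 0],
    [0, 0, 0],
    [0, 0, 0],
  ],
)

```text
clock: 6.7
position: [0.5926, 0.044, 0.0367]
tool_rot: [3.141, 0.0, 0.05]
force: [-0.5, -1.2, 0.7]
grip_width: -0.0002
finger_force: 0.2
```

```bash
python3 - <<'E'
from h import *
s=bot.observe(); print(s['position'],s['force'])
f=save('top','t1.png'); cr=f['img'][100:330,190:310]; cv2.imwrite('pics/c1.png',cv2.resize(cr,None,fx=2.6,fy=2.6,interpolation=cv2.INTER_CUBIC)[:,:,::-1])
E
```

```text
[0.59262721 0.04398128 0.03673195] [-0.5171218  -1.17671344  0.72396917]
```

View pics/c1.png

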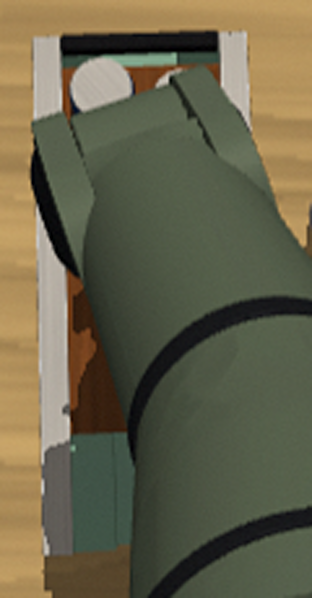

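The board has followed; its far edge (crop v ≈ 66) is about 12 mm short of the stop (v ≈ 52), tins standing. Going on slowly.

Request:
apply_moves(
  claw=[0, 0, 0, 0, 0, 0],
  xyz=[
    [0.003, 0, 0],
    [0.003, 0, 0],
    [0.003, 0, 0],
    [0.003, 0, 0],
    [0.002, 0, 0],
    [0, 0, 0],
  ],
  twist=[
    [0, 0, 0],
    [0, 0, 0],
    [0, 0, 0],
    [0, 0, 0],
    [0, 0, 0],
    [0, 0, 0],
  ],
)

```text
clock: 7.35
position: [0.6052, 0.0449, 0.0365]
tool_rot: [3.141, 0.003, 0.051]
force: [-14.2, -0.4, 8.5]
grip_width: 0.0005
finger_force: 6.8
```

Request:
apply_moves(
  claw=[0, 0, 0],
  xyz=[
    [0.001, 0, 0],
    [0.001, 0, 0],
    [0, 0, 0],
  ],
  twist=[
    [0, 0, 0],
    [0, 0, 0],
    [0, 0, 0],
  ],
)

```text
clock: 7.65
position: [0.6053, 0.0449, 0.0363]
tool_rot: [3.141, 0.007, 0.051]
force: [-26.7, -0.3, 17.9]
grip_width: 0.0001
finger_force: 12.9
```

Hard against the stop. Back off, rise, move clear.

Request:
apply_moves(
  claw=[0, 0, 0, 0, 0, 0, 0, 0, 0, 0, 0, 0, 0, 0, 0],
  xyz=[
    [-0.004, 0, 0],
    [-0.004, 0, 0],
    [-0.004, 0, 0],
    [0, 0, -0.01],
    [0, 0, -0.02],
    [0, 0, -0.03],
    [0, 0, -0.03],
    [0, 0, -0.04],
    [0, 0, -0.04],
    [0, 0.04, 0],
    [0, 0.04, 0],
    [0, 0.04, 0],
    [0, 0.04, 0],
    [0, 0.04, 0],
    [0, 0.04, 0],
  ],
  twist=[
    [0, 0, 0],
    [0, 0, 0],
    [0, 0, 0],
    [0, 0, 0],
    [0, 0, 0],
    [0, 0, 0],
    [0, 0, 0],
    [0, 0, 0],
    [0, 0, 0],
    [0, 0, 0],
    [0, 0, 0],
    [0, 0, 0],
    [0, 0, 0],
    [0, 0, 0],
    [0, 0, 0],
  ],
)

```text
clock: 9.15
position: [0.6089, -0.1969, 0.2079]
tool_rot: [3.141, -0.001, 0.051]
force: [1.0, 0.2, -0.3]
grip_width: 0.0002
finger_force: 0.0
```

```bash
python3 - <<'E'
from h import *
s=bot.observe(); print(s['position'],s['force'],s['clock'])
f=save('top','t2.png'); cr=f['img'][100:330,190:310]; cv2.imwrite('pics/c2.png',cv2.resize(cr,None,fx=2.6,fy=2.6,interpolation=cv2.INTER_CUBIC)[:,:,::-1])
E
```

```text
[ 0.60886278 -0.1968902   0.20789549] [ 0.9798108   0.17517139 -0.29940337] 9.15
```

View pics/c2.png

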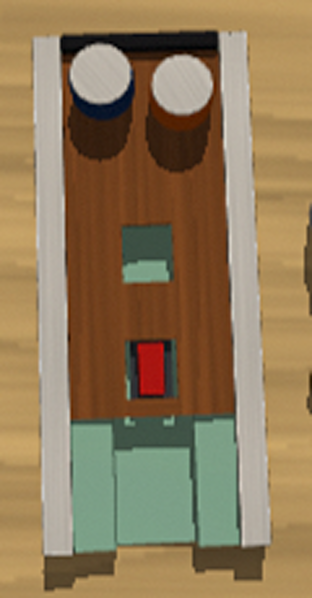

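The board is home against the stop, the red catch is up in the rear hole (crop (151,369), same place and size as at the start), and both tins stand upright.

```bash
python3 -c "
from workcell import bot
print(bot.job_done())"
```

```text
the job is handed in; nothing more can be done
None
```

The board is home against the black end stop with the catch up in the rear hole and both tins standing, the arm is clear, and the job is handed in; no verdict came back.

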